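# Clamp a cue shaft in the re-tipping jig

## Robot

A 7-joint arm with a two-finger parallel gripper is mounted at the origin on the work surface. World frame = base frame: x ahead of the robot, y to its left, z up, the work surface at z = 0. Lengths are in mm, angles in rad, forces in N, time in s.
With the tool pointing down it reaches from about 425 to 875 mm from the base axis. Payload 8.4 kg.
Tool frame: the origin (TCP) lies at the centre of the arm's flange, where the gripper is bolted on; the fingertips stand 182 mm ahead of it and the grasp point (between the pads) lies 164 mm ahead of it (manip.tip_reach is the distance from the TCP to the fingertips, in mm); z points along the fingers, y is the line along which they close (so a half turn about z gives the same grasp; the last joint's range is limited). The gripper opens to 87 mm and grips with 3 to 60 N. Pads are 19 mm wide; open, the fingers measure 117 mm over their backs; the gripper's body (75 mm by 190 mm) begins 51 mm behind the grasp point.
Start: joints at [1.028, 0.333, 0.04, 1.465, -0.013, 1.343, -0.059], TCP at [279.07, -587.021, 404.746] pointing down, gripper open.
Joint ranges: [-2.58, 2.58], [-0.38, 2.09], [-1.3, 1.39], [0.25, 2.4], [-1.5, 4.64], [0.08, 2.09], [-2.65, 2.65]. Speed limits (rad/s): [2.22, 2.22, 2.79, 2.79, 3.14, 3.14, 3.14].

## Interface

Orientations are given as a unit quaternion [x, y, z, w].
In Python, from station import manip, cams gives the robot as it stands. Calls block until the motion is done:
- manip.goto(position, orientation): joint-space move of the TCP to a pose.
- manip.move_linear(position, frame=None, v=150): straight line of the TCP; frame=None keeps the orientation; v is the mean speed in mm/s.
- manip.move_j(angles): joint-space move.
- manip.command_gripper(opening, effort=None): finger opening in mm; effort is the grip in N (None keeps the last); returns when the fingers have stopped.
- manip.hold(seconds).
- manip.inverse_kinematics(position, orientation): joint angles nearest the present ones, or None.
- cams.get_image(name): name is "scene" or "top" or "wrist"; returns the picture (384x512x3 uint8, blue, green, red); there is no depth.
- cams.calibration(name): a dict with "intrinsics" (3x3 intrinsics, pixels), "R" (3x3) and "t" (3): a world point X has camera coordinates R X + t; the wrist camera has in their place "tool_from_camera" (4x4, takes a point from camera to tool coordinates, whose origin is the TCP and whose axes are the flange's). Camera axes: x right, y down, z forward; pixel columns grow to the right and rows downward; lengths in mm; the calibration is good to about 2 mm. A picture is of the moment at which its call begins: read the wrist's pose just before it. calibration takes no time and is no camera call.
A pose or a line that the arm cannot do raises manip.MotionError and nothing moves.
- manip.finish_job(): hands the job in; it is judged then, once.
Readings, each from a call of its own:
- manip.current_time(): time.
- manip.current_joint_pos(): joint angles.
- manip.current_dq(): joint speeds.
- manip.current_joint_torque(): joint torques, N m.
- manip.current_tcp_pos(): TCP position.
- manip.current_eef_rot(): TCP orientation.
- manip.current_contact_force(): force on the tool from outside, world axes, zero at the start.
- manip.current_torque(): the same for the moment, N m.
- manip.current_finger_gap(): finger opening in mm.
- manip.current_grasp_force(): force on a finger pad.
Only numpy, scipy, OpenCV 4.12 (cv2) and the standard library are available. Lean on these libraries where they do the work, as an engineer would, in place of code of your own. Each camera call takes 0.05 s, during which the arm holds its last target. There are 200 camera calls.

## Task

Clamp the pool-cue shaft in the blue jig without gripping or lifting anything: with your fingers, swing the steel strap over until it lies flat across the shaft, and only then push the red cam lever over and all the way down on top of it. Leave the shaft lying in its rests and the things around the jig where they are, and finish clear of everything.

Things in the scene. Friction and masses are not known exactly. Their poses are not given: they have to be found in the camera images.
- fixture: Clamp jig, screwed down: aluminium plate 165 (x) x 340 (y) x 12 mm, blue uprights. Origin: centre of its underside on the bench. y runs along the cue shaft; x from the lever side (-x, facing the robot) to the strap-hinge side (+x). Place and yaw (up to 0.4 rad either way) differ per run. Shaft rests (V blocks 53 mm high) at y = +-130 mm; saddle 44 x 40 mm, 39 mm high, at the centre.
- strap (a joint): Strap angle about its hinge line (along the jig's y, through strap_hinge). 0 = closed, flat across the shaft, pointing to the jig's -x (hard stop); pi/2 = upright; starts thrown back at 1.65 to 1.95; stop at 2.15. At angle a it points from the hinge along (-cos a, 0, sin a) in the jig frame. Stiff friction hinge (0.16 N m, 2 to 4 N at a fingertip): stays where it is left, does not fall.
- strap_hinge (a point): Point on the jig on the strap's hinge line, mid-width: 60 mm above the bench, 60 mm to the jig's +x of its origin. The cheeks beside it (14 to 22 mm off in y) reach 68 mm high.
- strap_end (a point): Middle of the free, yellow-tipped end of the steel strap. The strap is a bar 105 mm long from the hinge line, 24 mm wide (y), 8 mm thick, the hinge line in mid-thickness; closed, its top is 64 mm above the bench.
- lever (a joint): Cam lever angle about its pivot line (along the jig's y, through lever_pivot). 0 = upright; negative = leaning to the jig's -x, towards the robot; starts at -0.35 to -0.10; 1.57 = fully down, level over the closed strap, pointing to the jig's +x (hard stop). At angle b it points along (sin b, 0, cos b) in the jig frame. Stiff friction pivot (0.2 N m, 3 to 5 N at the grip): stays where it is left.
- lever_pivot (a point): Point on the jig on the lever's pivot line, mid-width: 74 mm above the bench, 58 mm to the jig's -x of its origin. Cheeks beside it (14 to 22 mm off in y) reach 82 mm high.
- lever_end (a point): Middle of the free end of the lever's red grip, 80 mm along from the pivot. The arm runs 10 mm off the pivot line, on the side away from the strap (the top side when down); red grip 22 mm wide (y), 12 mm thick, from 35 to 80 mm along. Fully down, its top is 90 mm above the bench.
- shaft: Loose maple cue shaft, 740 mm long, about 120 g, lying along the jig's y axis in its two V rests. Origin on its axis near mid-length (within 20 mm of the jig's middle), 48 mm above the bench; 13 mm in diameter where it lies in the jig, 20 mm at its black-collared end (+y); blue tip at -y. Must stay in its rests.
- chalk_a: Blue chalk cube, 23 mm, loose on the bench. Bystander. Origin: centre of underside.
- chalk_b: Blue chalk cube, 23 mm, loose on the bench. Bystander. Origin: centre of underside.
- tip_tin: Round brass-coloured tin with a pale lid, 60 mm across, 35 mm high, loose. Bystander. Origin: centre of underside.
- glue: Small white glue bottle with orange cap, 38 mm across, 85 mm high, loose. Bystander. Origin: centre of underside.
- scuffer: Wooden tip-scuffing block, 85 x 35 x 22 mm high, dark rough top, loose. Bystander. Origin: centre of underside.
- shaper: Brass tip shaper with a black cap, 26 mm across, 42 mm high, loose. Bystander. Origin: centre of underside.

How it is judged (in metres and radians):
On the way, in this order (a step that is already met when the one before it is completed fails the run):
1. the strap is swung over and lies flat across the shaft, the lever still up (value of joint strap below 0.12 rad and value of joint lever below 0.8 rad), for 0.2 s.
2. the cam lever is pushed fully down over the closed strap (value of joint lever above 1.44 rad and value of joint strap below 0.12 rad), for 0.2 s.
At the end, for the whole second after the job is handed in: The strap is closed (joint below 0.12 rad), the cam lever is down (joint above 1.44 rad), and the shaft lies at rest in its V rests (axis 42 to 56 mm above the jig's underside and within 6 mm of the jig's middle line) (all of step 2 and linear speed of shaft below 0.02 m/s and z of shaft in the frame of fixture between 0.042 and 0.056 m and x of shaft in the frame of fixture between -0.006 and 0.006 m); the robot touches nothing.
It fails at once if the lever is pushed down while the strap is still open (value of joint lever above 0.8 rad and value of joint strap above 0.3 rad).
It fails at once if the shaft is lifted out of its rests or shoved more than 30 mm (z of shaft in the frame of fixture above 0.062 m or distance of shaft from where it was at the start of the episode above 0.03 m).
It fails at once if a thing around the jig is moved more than 25 mm or tipped over (distance of any of chalk_a, chalk_b, tip_tin, glue, scuffer, shaper from where it was at the start of the episode above 0.025 m or angle between any of chalk_a, chalk_b, tip_tin, glue, scuffer, shaper's own z axis and vertical above 0.5 rad).
It also fails if it takes over 51 s, if anything falls off the work surface, if the arm or the gripper's body presses on something with over 40 N, if the wrist force passes 120 N, or if a joint passes its speed limit or range.

## Working session

There is one attempt and no reset: what is moved stays moved. The work goes in short steps, each a Python script; the robot and the scene stay as the last script left them, time stands still between calls to the robot, and variables do not carry over. Pictures are saved under pics/ and viewed, at most 10 in all, crops included, and the job is handed in when it is done.

```bash
mkdir -p pics; ls
python3 - <<'E'
from station import manip,cams
import cv2,numpy as np
for n in("scene","top"):
    im=cams.get_image(n);cv2.imwrite(f"pics/{n}0.png",im)
    c=cams.calibration(n);print(n,np.round(c["intrinsics"],1).tolist(),np.round(-c["R"].T@c["t"],0),np.round(c["R"],2).tolist())
print(np.round(cams.calibration("wrist")["tool_from_camera"],2).tolist())
print(manip.current_eef_rot(),manip.current_time(),manip.tip_reach)
a=cv2.imread("pics/scene0.png");b=cv2.imread("pics/top0.png")
cv2.imwrite("pics/both0.png",cv2.resize(b,(800,600)))
E
```

```text
pics
scene [[462.6, 0.0, 251.7], [0.0, 462.6, 195.6], [0.0, 0.0, 1.0]] [1151.  609.  816.] [[-0.72, 0.69, 0.01], [0.46, 0.49, -0.74], [-0.52, -0.53, -0.67]]
top [[404.1, 0.0, 246.8], [0.0, 404.1, 189.6], [0.0, 0.0, 1.0]] [ 443.   72. 1106.] [[-0.01, -1.0, -0.0], [-0.99, 0.01, -0.13], [0.13, 0.0, -0.99]]
[[-0.0, -0.96, -0.28, 78.49], [1.0, -0.0, -0.0, -0.23], [0.0, -0.28, 0.96, 20.89], [0.0, 0.0, 0.0, 1.0]]
[ 9.75485258e-01  2.20063633e-01 -2.10978342e-04 -6.81117774e-04] 0.1 182.2
```

View pics/both0.png

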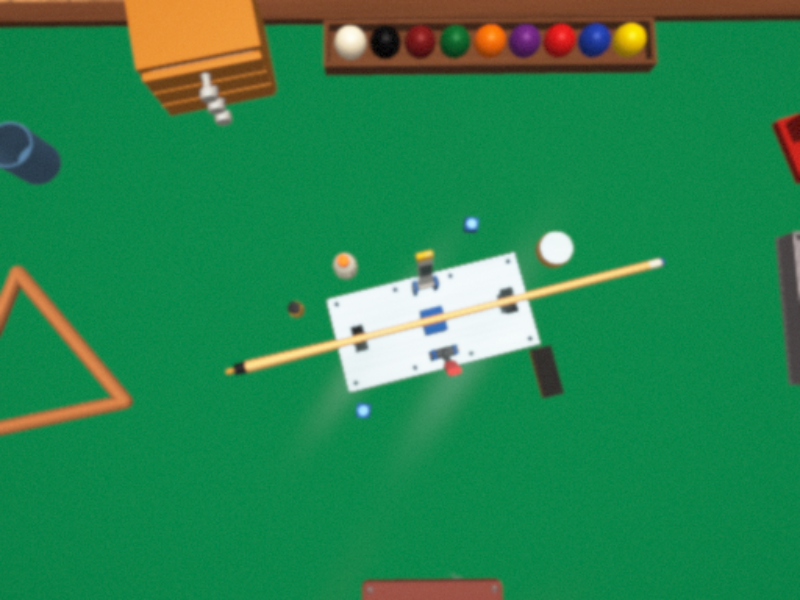

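View pics/scene0.png

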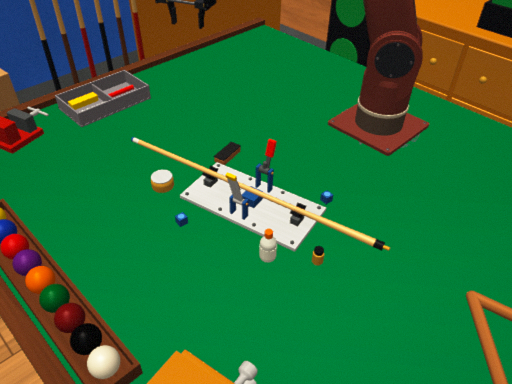

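```bash
cat > h.py <<'E'
import cv2,numpy as np
from station import manip,cams
def ray(n,uv):
    c=cams.calibration(n);R,t=np.array(c["R"]),np.array(c["t"]).ravel()
    d=R.T@np.linalg.solve(c["intrinsics"],[uv[0],uv[1],1]);return -R.T@t,d/np.linalg.norm(d)
def onz(n,uv,z):
    o,d=ray(n,uv);return (o+d*(z-o[2])/d[2])[:2]
def tri(a,b):
    (o,d),(p,e)=ray("top",a),ray("scene",b)
    s=np.linalg.lstsq(np.c_[d,-e],p-o,rcond=None)[0];x,y=o+d*s[0],p+e*s[1]
    return (x+y)/2,np.linalg.norm(x-y)
E
python3 - <<'E'
from h import *
T=cv2.imread("pics/top0.png");S=cv2.imread("pics/scene0.png")
hsv=cv2.cvtColor(T,cv2.COLOR_BGR2HSV)
m=((hsv[...,1]<60)&(hsv[...,2]>150)).astype(np.uint8)*255
m[:140]=0;m[270:]=0;m[:,:190]=0;m[:,348:]=0
k=max(cv2.findContours(cv2.morphologyEx(m,cv2.MORPH_CLOSE,np.ones((15,15))),0,2)[0],key=cv2.contourArea)
bx=cv2.boxPoints(cv2.minAreaRect(k));W=np.array([onz("top",p,12) for p in bx]);c=W.mean(0)
print(bx.round(1).tolist(),W.round(1).tolist(),"sides",[np.linalg.norm(W[i]-W[i-1]).round(1) for i in range(4)],"c",c)
e=[W[i]-W[i-1] for i in range(4)];l=max(e,key=np.linalg.norm);l*=np.sign(l[1]);print("yaw",np.arctan2(-l[0],l[1]))
def blob(I,f,win,tag):
    H=cv2.cvtColor(I,cv2.COLOR_BGR2HSV);x0,y0,x1,y1=win;M=np.zeros(H.shape[:2],bool);M[y0:y1,x0:x1]=f(H)[y0:y1,x0:x1]
    v,u=np.nonzero(M);print(tag,len(u),u.mean(),v.mean(),u.min(),u.max(),v.min(),v.max());return u.mean(),v.mean()
Y=lambda H:(H[...,0]>20)&(H[...,0]<33)&(H[...,1]>170)&(H[...,2]>120)
Rr=lambda H:((H[...,0]<6)|(H[...,0]>174))&(H[...,1]>150)&(H[...,2]>90)
B=lambda H:(H[...,0]>100)&(H[...,0]<125)&(H[...,1]>140)
y=tri(blob(T,Y,(262,155,282,170),"yT"),blob(S,Y,(220,168,245,188),"yS"))
r=tri(blob(T,Rr,(278,225,300,245),"rT"),blob(S,Rr,(258,135,280,160),"rS"))
s=onz("top",blob(T,B,(265,193,290,216),"sad"),36)
print(y,r,s)
E
```

```text
[[202.10000610351562, 168.1999969482422], [327.0, 137.0], [347.70001220703125, 219.8000030517578], [222.8000030517578, 251.10000610351562]] [[648.8, 195.3], [734.2, -151.2], [504.0, -199.3], [423.1, 138.2]] sides [np.float64(232.8), np.float64(356.8), np.float64(235.1), np.float64(347.1)] c [577.53724128  -4.26300172]
yaw 0.24168136868697487
yT 23 269.2173913043478 163.52173913043478 267 273 161 166
yS 48 230.66666666666666 176.3125 226 235 173 180
rT 29 289.44827586206895 236.20689655172413 286 293 233 238
rS 132 270.34090909090907 147.65151515151516 266 275 139 157
sad 82 277.3292682926829 205.34146341463415 270 284 197 212
(array([632.58003444,  16.97473264, 159.79673516]), np.float64(4.473536656063754)) (array([459.76468631, -29.77372284, 126.79846292]), np.float64(1.4640826576509822)) [542.53713194  -8.13082444]
```

Run:
```python
from h import *
T=cv2.imread("pics/top0.png");hsv=cv2.cvtColor(T,cv2.COLOR_BGR2HSV)
m=((hsv[...,1]<60)&(hsv[...,2]>150)).astype(np.uint8)
m[:140]=0;m[270:]=0;m[:,:200]=0;m[:,350:]=0
n,L,st,_=cv2.connectedComponentsWithStats(m);print(st[1:][st[1:,4]>30].tolist())
P=np.vstack([np.argwhere(L==i)[:,::-1] for i in range(1,n) if st[i,4]>800]).astype(np.float32)
bx=cv2.boxPoints(cv2.minAreaRect(P));W=np.array([onz("top",p,12) for p in bx]);c=W.mean(0)
print(bx.round(1).tolist(),W.round(1).tolist(),"sides",[np.linalg.norm(W[i]-W[i-1]).round(1) for i in range(4)],"c",c)
e=[W[i]-W[i-1] for i in range(4)];l=max(e,key=np.linalg.norm);l*=np.sign(l[1]);a=np.arctan2(-l[0],l[1]);print("yaw",a)
R=np.array([[np.cos(a),-np.sin(a)],[np.sin(a),np.cos(a)]])
for p in ([632.6,17],[459.8,-29.8],[542.5,-8.1]): print((np.array(p)-c)@R)
```

```text
[[345, 150, 5, 17, 61], [213, 163, 15, 14, 99], [209, 162, 128, 56, 3169], [216, 192, 130, 59, 3482]]
[[207.60000610351562, 191.3000030517578], [330.29998779296875, 160.1999969482422], [345.5, 219.89999389648438], [222.8000030517578, 251.10000610351562]] [[584.7, 179.6], [668.6, -158.2], [503.8, -193.4], [423.1, 138.2]] sides [np.float64(166.9), np.float64(348.1), np.float64(168.5), np.float64(341.3)] c [545.05967445  -8.43125424]
yaw 0.24341623726318806
[91.08908904  3.58261726]
[-87.89652697  -0.18955198]
[-2.40437716  0.93842055]
```

```bash
cat >> h.py <<'E'
C=np.array([544.,-8.2]);A=0.243
Q=[np.cos(A/2),np.sin(A/2),0,0]
def P(x,z,y=0): # jig-frame tip position -> TCP
    return [C[0]+x*np.cos(A)-y*np.sin(A),C[1]+x*np.sin(A)+y*np.cos(A),z+manip.tip_reach]
def lin(x,z,v=100):
    manip.move_linear(P(x,z),v=v);return round(np.linalg.norm(manip.current_contact_force()),1),round(manip.current_contact_force()[2],1)
E
python3 - <<'E'
from h import *
manip.command_gripper(0)
manip.goto(P(132,240),Q)
print(lin(132,116),manip.current_time())
for n in("scene","top"): cv2.imwrite(f"pics/{n}1.png",cams.get_image(n))
a=cv2.imread("pics/scene1.png")[90:290,130:400];b=cv2.imread("pics/top1.png")[120:280,170:386]
cv2.imwrite("pics/c1.png",np.hstack([cv2.resize(a,(400,300)),cv2.resize(b,(400,300))]))
E
```

```text
(np.float64(1.0), np.float64(0.2)) 5.5917
```

View pics/c1.png

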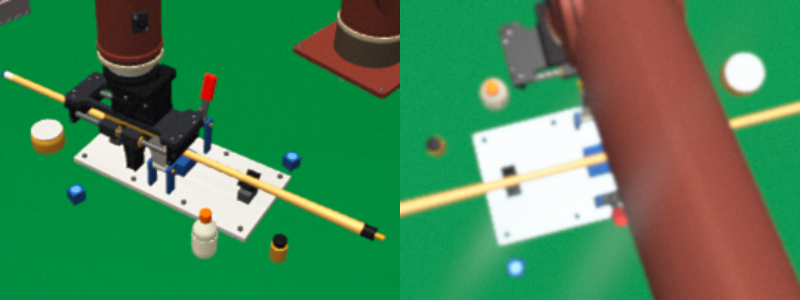

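The crop shows the closed fingers at about (135,150), just to the jig's +x of the strap at (162,155). Nothing is touching, so I'm sweeping.

Run:
```python
from h import *
F=[lin(100,116,60),lin(76,116,50)]
r=55
for a in np.arange(1.45,0.05,-0.15):
    F.append(lin(60-r*np.cos(a)+4*np.sin(a)+9.5, 60+r*np.sin(a)+4*np.cos(a),60))
for z in (66,64.5,63.5,62.5,61.5):
    f=lin(14,z,20);F.append((z,f))
    if f[1]>12: break
print(F,manip.current_time())
print(lin(14,240,150))
print(lin(140,240,150))
for n in("scene","top"): cv2.imwrite(f"pics/{n}2.png",cams.get_image(n))
a=cv2.imread("pics/scene2.png")[90:290,130:400];b=cv2.imread("pics/top2.png")[120:280,170:386]
cv2.imwrite("pics/c2.png",np.hstack([cv2.resize(a,(400,300)),cv2.resize(b,(400,300))]))
print(manip.current_time())
```

```text
[(np.float64(0.4), np.float64(-0.1)), (np.float64(0.7), np.float64(-0.1)), (np.float64(0.5), np.float64(0.4)), (np.float64(0.9), np.float64(0.7)), (np.float64(0.3), np.float64(-0.2)), (np.float64(1.2), np.float64(0.7)), (np.float64(0.8), np.float64(0.5)), (np.float64(0.9), np.float64(0.3)), (np.float64(0.9), np.float64(0.0)), (np.float64(1.1), np.float64(0.8)), (np.float64(0.4), np.float64(0.2)), (np.float64(0.8), np.float64(-0.2)), (66, (np.float64(1.2), np.float64(-0.2))), (64.5, (np.float64(2.6), np.float64(2.2))), (63.5, (np.float64(13.4), np.float64(12.2)))] 10.7667
(np.float64(1.1), np.float64(-0.8))
(np.float64(0.6), np.float64(-0.4))
13.1833
```

View pics/c2.png

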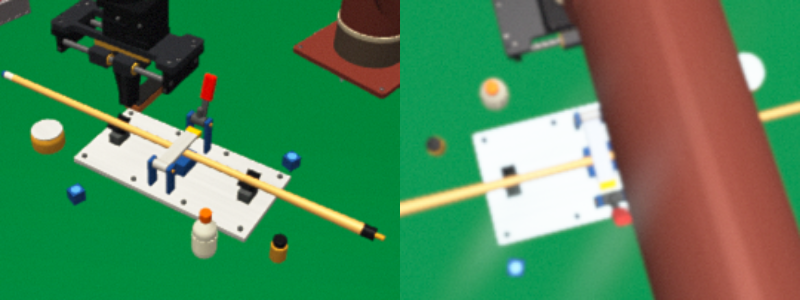

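The strap lies flat across the shaft at about (183,147), with its yellow end beside the lever. Contact came at z≈64 as expected, and the red lever at (208,87) is still up. Next is the lever.

Run:
```python
from h import *
F=[lin(-138,240,150),lin(-138,122,120)]
r=65
bs=np.arange(-0.4,1.5,0.15)
for b in bs:
    F.append(lin(-58+r*np.sin(b)-16*np.cos(b)-9.5, 74+r*np.cos(b)+16*np.sin(b)-(8 if b<0 else 0),60))
for z in (92,91,90,89,88,87):
    f=lin(-2,z,20);F.append((z,f))
    if f[1]>14: break
print([tuple(map(str,x)) for x in F],manip.current_time())
print(lin(-2,240,150),lin(-170,260,150))
for n in("scene","top"): cv2.imwrite(f"pics/{n}3.png",cams.get_image(n))
a=cv2.imread("pics/scene3.png")[90:290,130:400];b=cv2.imread("pics/top3.png")[120:280,170:386]
cv2.imwrite("pics/c3.png",np.hstack([cv2.resize(a,(400,300)),cv2.resize(b,(400,300))]))
print(manip.current_time())
```

```text
[('1.2', '0.8'), ('0.8', '-0.5'), ('1.3', '0.1'), ('0.4', '-0.3'), ('0.8', '-0.5'), ('0.7', '-0.2'), ('0.6', '-0.4'), ('1.1', '0.1'), ('0.4', '-0.2'), ('1.4', '0.8'), ('0.7', '-0.2'), ('0.5', '-0.1'), ('0.7', '-0.4'), ('1.1', '0.4'), ('1.3', '-1.2'), ('92', '(np.float64(0.9), np.float64(0.7))'), ('91', '(np.float64(1.2), np.float64(0.2))'), ('90', '(np.float64(5.1), np.float64(4.9))'), ('89', '(np.float64(13.4), np.float64(13.2))'), ('88', '(np.float64(22.6), np.float64(21.4))')] 22.4833
(np.float64(0.2), np.float64(-0.1)) (np.float64(0.7), np.float64(-0.6))
25.025
```

View pics/c3.png

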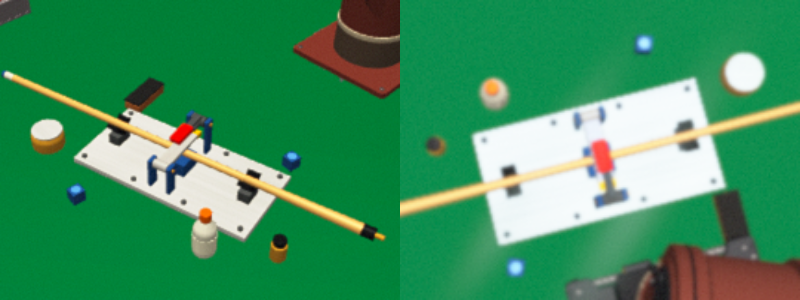

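The red lever lies level over the closed strap, at (182,133) in the scene crop and (601,157) in the top crop. Contact was at z≈90, the fully down height. The shaft is in its rests, the bystanders haven't moved, and the arm is clear.

```bash
python3 -c "
from station import manip
print(manip.finish_job())"
```

```text
the job is handed in; nothing more can be done
None
```

I handed the job in at about 25 s on the robot's clock: the strap is closed flat across the shaft, the cam lever is fully down on top, the shaft and the things around the jig look undisturbed, and the arm is clear; no verdict came back.

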